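Open a gate valve by one true turn past the wheel's play

ROBOT

A 7-joint arm with a two-finger parallel gripper is mounted at the origin on a cart in front of the work surface, level with it; the furniture and walls round the work are solid. World frame = base frame: x ahead of the robot, y to its left, z up, the work surface at z = 0. Lengths are in m, angles in rad, forces in N, time in s.
With the tool pointing down it reaches from about 0.425 to 0.875 m from the base axis. Payload 4.7 kg.
Tool frame: the origin (TCP) lies where the fingers leave the gripper's body, on its centre line; the fingertips stand 70 mm ahead of it and the grasp point (between the pads) lies 51 mm ahead of it; z points along the fingers, y is the line along which they close (so a half turn about z gives the same grasp; the last joint's range is limited). The gripper opens to 87 mm and grips with 3 to 60 N. Pads are 19 mm wide; open, the fingers measure 117 mm over their backs; the gripper's body (75 mm by 190 mm) begins 51 mm behind the grasp point.
Start: joints at [-1.334, 0.321, -0.07, 1.45, 0.023, 1.371, -0.057], TCP at [0.144, 0.634, 0.292] pointing down, gripper open.
Joint ranges: [-2.86, 2.86], [-0.3, 2.09], [-1.38, 1.24], [0.06, 2.45], [-1.56, 4.7], [0.09, 2.05], [-2.69, 2.69]. Speed limits (rad/s): [2.57, 2.57, 3.14, 3.14, 3.14, 3.14, 3.14].

INTERFACE

Orientations are given as a rotation vector (axis times angle).
In Python, from bench import ctrl gives the robot as it stands.
- The arm moves only by the tool drive_tool, never from a script. Its argument "motion" is a list of rows, each a list of 3 entries, a list of its own where there are three numbers: the shift along the tool's x, y, z in cm, then the turn, a rotation vector about the tool's x, y, z in degrees, then the opening, from -1 (shut) to 1 (fully open). In form: [[[x, y, z], [ax, ay, az], claw], ...]. A call has 1 to 12 rows; each row shifts and turns the commanded pose from where the row before left it, along the tool's axes as they then stand; what a row does not reach is not made up. A row lasts 1/8 s, in which the tool goes at most 62.5 mm and 10.7 degrees, less where a joint would pass 70% of its speed; a pose out of reach is approached as far as the arm can. A call with a gripper value outside its range is refused whole. The fingers move at their own pace and stop on an object; "force" is the grip in N (left out, the last holds). Time passes only in rows, so rows that do not move let the fingers close. It gives the time, the measured TCP pose, the force, the opening and the grip force at its end, in the units of the state.
- ctrl.get_state(): the state, without advancing time (a new reading comes with each control period).
- ctrl.get_image(name): name is "scene" or "top" or "wrist"; returns the picture (420x560x3 uint8, red, green, blue); there is no depth.
- ctrl.calibration(name): a dict with "K" (3x3 intrinsics, pixels), "origin" and "attitude" of the camera in the world; the wrist camera has in their place "tool_from_camera" (4x4, takes a point from camera to tool coordinates, whose origin is the TCP and whose axes are the flange's). Camera axes: x right, y up, looking along -z (the intrinsics and any distortion apply to the point x, -y, -z); pixel columns grow to the right and rows downward; lengths in m; the calibration is good to about 2 mm. The wrist camera is an equidistant fisheye: a pixel r from the principal point sees the ray r / f radians off the axis. A picture is of the moment at which its call begins: read the wrist's pose just before it. calibration takes no time and is no camera call.
- ctrl.close_job(): hands the job in; it is judged then, once.
The state is a dict: "time": time; "joint_positions": joint angles; "qd": joint speeds; "joint_torque": joint torques, N m; "position": TCP position; "tool_rot": TCP orientation; "ft_force": force on the tool from outside, world axes, zero at the start; "torque": the same for the moment, N m; "grip_width": opening from 0.0 (shut) to 1.0 (fully open); "grip_force": force on a finger pad.
Only numpy, scipy, OpenCV 4.12 (cv2) and the standard library are available. Lean on these libraries where they do the work, as an engineer would, in place of code of your own. Each camera call takes 0.05 s, during which the arm holds its last target. There are 200 camera calls.

TASK

First lift the wash bottle that crowds the red handwheel of the gate valve out of the way and stand it upright on the bench, a good 20 cm from the wheel's centre. Then open the closed valve by exactly one full turn of its screw, turning the wheel anticlockwise (seen from above) by its black crank handle: the wheel turns loosely through an unknown amount of play first, so feel for the point where it starts to drive the screw, count one turn from there, stop and let go. Leave the small bottle, the beaker and the tape roll alone.

Things in the scene. Friction and masses are not known exactly. Their poses are not given: they have to be found in the camera images.
- valve: Hand gate valve bolted to the bench (it does not move): dark base plate 150 x 124 x 8 mm, grey housing, pipe stubs with flanges along its x axis (162 mm from end to end). Origin on the bench under the wheel's axis, z up. Its screw stays where it is left; turned back, the wheel runs loose again through 4.7 rad of play.
- wheel_axis (a point): Fixed point on the vertical axis of the red three-spoke handwheel, 90 mm above the bench. The rim is 120 mm in diameter at its centre line (round bar 14 mm thick, top at 87 mm); the crank boss reaches 72 mm from the axis. Anticlockwise from above opens the valve.
- wheel: The red handwheel with its crank; origin on the bench under its axis, its x axis points to the crank. It first turns almost freely (under 0.5 N at the crank) through its play, 0.5 to 4.2 rad from where it stands; then it meets the screw, takes about 12 N at the crank (5 N stay while it pauses) and turns the screw with it. Where they meet differs every time and cannot be seen.
- crank_handle (a point): Centre of the grip of the upright black crank handle on the rim, 60 mm from the wheel's axis and 132 mm above the bench: a plain cylinder 21 mm in diameter, from 92 to 154 mm above the bench, free above. It spins freely about its own vertical axis, so a gripper that pinches it can go round the circle without turning.
- stem_top (a point): Top of the bright stem, 10 mm in diameter, that sticks out of the wheel's hub on the axis. 98 mm above the bench with the valve closed, as at the start; the screw raises it by only 3 mm per turn and lets it stand still while the wheel runs in its play, so it moves too little to count by.
- bottle: Loose white wash bottle, red cap and bent spout, 0.17 to 0.33 kg, at the left of the wheel (seen from the robot), 10 to 45 mm from the rim. Body 66 mm in diameter to 152 mm high; neck 32 mm in diameter, 152 to 166 mm high (lift it there, fingertips no lower than 153 mm); thin soft spout above to 207 mm. Origin on the bench, z up; the bottle's axis is at x = +22 mm.
- bottle_neck (a point): Point on the wash bottle's axis at neck height, 158 mm above its underside.
- small_bottle: Bystander: loose small white reagent bottle with red cap, 40 mm in diameter, 86 mm high. Origin at the centre of its underside.
- beaker: Bystander: loose clear beaker, 62 mm in diameter, 76 mm high. Origin at the centre of its underside.
- tape: Bystander: roll of yellow tape lying flat, 63 mm in diameter, 19 mm high. Origin at the centre of its underside.
Not all that is in view belongs to the job. There is more than one size of the bottle; the one meant has the size given above.

How it is judged:
On the way:
1. the wash bottle stands upright on the bench, released, its axis more than 190 mm from the wheel's axis (horizontal distance between bottle_neck and wheel_axis above 0.19 m and angle between bottle's own z axis and vertical below 0.1 rad and height (world z) of bottle below 0.005 m and linear speed of bottle below 0.02 m/s and contact force between the fingers and bottle below 0.1 N), for 0.2 s.
At the end, for the whole second after the job is handed in: The screw has been driven open by one turn within 26 degrees either way (stem risen by 2.78 to 3.22 mm), and the wash bottle stands upright and at rest on the bench with its axis more than 190 mm from the wheel's axis (z of stem_top in the frame of valve between 0.10078 and 0.10122 m and horizontal distance between bottle_neck and wheel_axis above 0.19 m and angle between bottle's own z axis and vertical below 0.1 rad and height (world z) of bottle between -0.005 and 0.005 m and linear speed of bottle below 0.02 m/s); the robot touches nothing.
It fails at once if the wash bottle is tipped by more than 0.6 rad (angle between bottle's own z axis and vertical above 0.6 rad).
It fails at once if the small bottle, the beaker or the tape roll is moved by more than 30 mm (distance of any of small_bottle, beaker, tape from where it was at the start of the episode above 0.03 m).
It also fails if it takes over 72 s, if anything falls off the work surface, if the arm or the gripper's body presses on something with over 40 N, if the wrist force passes 120 N, or if a joint passes its speed limit or range.

## Working session

There is one attempt and no reset: what is moved stays moved. The work goes in short steps, Python scripts to look and compute and a tool call to move; the robot and the scene stay as the last step left them, time stands still between calls to the robot, and variables do not carry over. Pictures are saved under pics/ and viewed, at most 10 in all, crops included, and the job is handed in when it is done.

Besides the shell and the picture viewer there is one more tool, called in YAML: its name, and indented under it one key for each argument. drive_tool: Moves the arm, as the interface text tells. Its arguments: {"type":"object","properties":{"motion":{"type":"array","items":{"type":"array"}},"force":{"type":"number"}},"required":["motion"]}

```bash
mkdir -p pics; ls
cat > h.py <<'E'
import numpy as np, cv2
from scipy.spatial.transform import Rotation as R
from bench import ctrl
E
python3 - <<'E'
from h import *
print(ctrl.get_state())
for n in("scene","top","wrist"):
    print(n,ctrl.calibration(n))
for n in("scene","top"):
    cv2.imwrite(f"pics/{n}0.png",ctrl.get_image(n)[:,:,::-1])
E
```

```text
pics
{'time': 0.0, 'joint_positions': array([-1.33388651,  0.32180369, -0.07008816,  1.45168024,  0.02261652,
        1.37078561, -0.0569122 ]), 'qd': array([-0.00061212, -0.00088037,  0.00147057,  0.00092706,  0.0003519 ,
       -0.00084048, -0.00018961]), 'joint_torque': array([-3.11277090e-04, -4.91296148e+01, -4.03993204e-01, -3.12523520e+01,
       -6.39570644e-02,  4.36169305e-02,  1.59606743e-04]), 'position': array([0.14358282, 0.63351171, 0.29117132]), 'tool_rot': array([-3.49215319e-01, -3.12202425e+00,  2.96454238e-03]), 'ft_force': array([ 0.22330415,  0.28221112, -0.34633109]), 'torque': array([-0.05740068,  0.01096303,  0.01123141]), 'grip_force': 0.0, 'grip_width': 1.0011746925677023}
scene {'K': array([[452.4660759 ,   0.        , 285.60535831],
       [  0.        , 452.4660759 , 213.49195959],
       [  0.        ,   0.        ,   1.        ]]), 'origin': array([ 0.01049475, -0.55665864,  1.02558303]), 'attitude': array([ 0.64699077, -0.29772603, -0.80069983])}
top {'K': array([[465.14875189,   0.        , 283.35954806],
       [  0.        , 465.14875189, 213.32820654],
       [  0.        ,   0.        ,   1.        ]]), 'origin': array([ 0.32953521, -0.03901364,  1.40726352]), 'attitude': array([ 0.14828387, -0.15597208, -1.58173367])}
wrist {'K': array([[325.1922621 ,   0.        , 275.01782608],
       [  0.        , 325.1922621 , 207.88520554],
       [  0.        ,   0.        ,   1.        ]]), 'tool_from_camera': array([[ 1.61980682e-04,  9.55096861e-01,  2.96293706e-01,
         8.19827050e-02],
       [ 9.99999835e-01,  8.53418469e-06, -5.74199265e-04,
        -9.77087887e-04],
       [-5.50944541e-04,  2.96293750e-01, -9.55096702e-01,
        -9.22318165e-02],
       [ 0.00000000e+00,  0.00000000e+00,  0.00000000e+00,
         1.00000000e+00]])}
```

View pics/scene0.png

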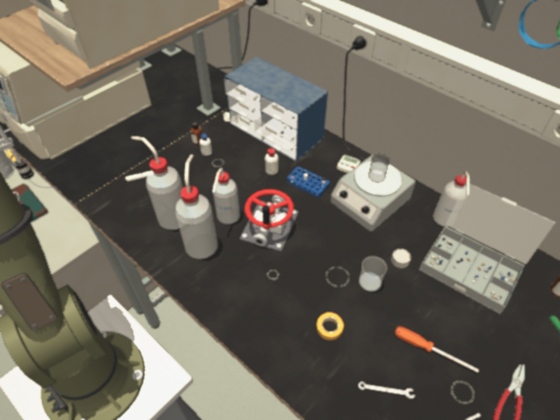

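View pics/top0.png

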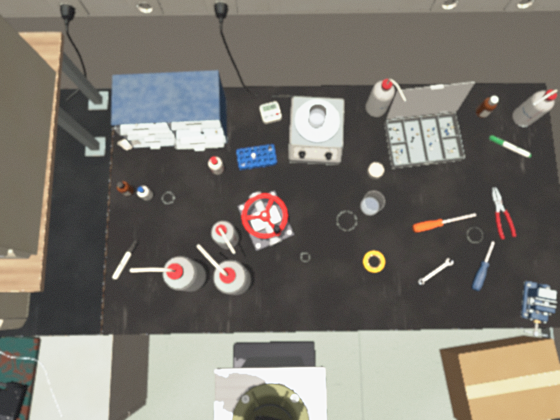

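The scene picture shows the wheel at scene (268,208) with the black crank at (266,215). These could be taken for the wash bottle, by top pixel: the shorter one next to the wheel (224,234), two large ones (232,277) and (184,274), and two at the far right (380,97) and (535,107). The small reagent bottle is at (216,165). By size and place I choose (224,234). Next I measure it and check it in a close crop.

```bash
cat >> h.py <<'E'
def cam(n):
    c=ctrl.calibration(n); return c["K"],c["origin"],R.from_rotvec(c["attitude"]).as_matrix()
def unproj(n,uv,z):
    K,o,A=cam(n); d=np.linalg.inv(K)@np.array([uv[0],uv[1],1.]); d=A@(d*[1,-1,-1])
    return o+d*(z-o[2])/d[2]
def proj(n,p):
    K,o,A=cam(n); q=(A.T@(np.asarray(p,float)-o))*[1,-1,-1]; q=K@q; return q[:2]/q[2]
def fit(n,img,z,box):
    hsv=cv2.cvtColor(img,cv2.COLOR_RGB2HSV); m=((hsv[...,0]<8)|(hsv[...,0]>172))&(hsv[...,1]>150)&(hsv[...,2]>90)
    x0,y0,x1,y1=box; mm=np.zeros(m.shape,np.uint8); mm[y0:y1,x0:x1]=m[y0:y1,x0:x1]; return mm
E
python3 - <<'E'
from h import *
a=cv2.imread("pics/top0.png");b=cv2.imread("pics/scene0.png")
c=np.hstack([cv2.resize(a[190:300,160:300],None,fx=2.85,fy=2.85,interpolation=3)[:310],cv2.resize(b[140:265,140:300],None,fx=2.5,fy=2.5,interpolation=3)[:310]])
cv2.imwrite("pics/crop1.png",c);print(c.shape)
m=fit("top",a[:,:,::-1],0,(236,185,295,245))
ys,xs=np.nonzero(m); P=np.array([unproj("top",(x,y),.085)[:2] for x,y in zip(xs,ys)])
C,r=cv2.minEnclosingCircle(P.astype(np.float32));print("wheel top",C,r)
m=fit("scene",b[:,:,::-1],0,(240,180,300,240))
ys,xs=np.nonzero(m); P=np.array([unproj("scene",(x,y),.082)[:2] for x,y in zip(xs,ys)])
C,r=cv2.minEnclosingCircle(P.astype(np.float32));print("wheel scene",C,r)
for n,u,z in [("top",(221,228),.17),("scene",(224,178),.17),("top",(232,277),.2),("top",(184,274),.2)]: print(n,u,unproj(n,u,z))
print("crank scene",unproj("scene",(266,207),.154)) 
print(unproj("top",(50,100),.5), unproj("top",(106,330),0))
E
```

```text
(310, 799, 3)
wheel top (0.5823567509651184, 0.007483026944100857) 0.0691412016749382
wheel scene (0.5822210311889648, 0.009052664041519165) 0.07112886756658554
top (221, 228) [0.53412663 0.12144742 0.17      ]
scene (224, 178) [0.52398883 0.11250076 0.17      ]
top (232, 277) [0.4009038  0.08808942 0.2       ]
top (184, 274) [0.41061452 0.21176323 0.2       ]
crank scene [ 0.53538725 -0.02804361  0.154     ]
[0.75544748 0.43716435 0.5       ] [0.26441304 0.47807054 0.        ]
```

View pics/crop1.png

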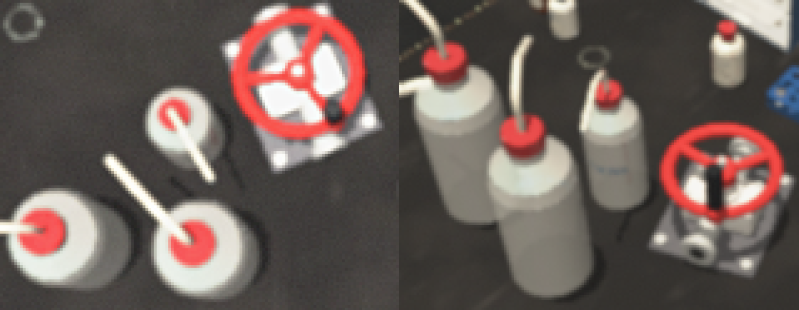

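The crop confirms the choice. The bottle next to the wheel has its cap at top (221,229) / scene (224,177), and it is clearly smaller than its two neighbours. The spout of the near large bottle reaches towards it. The crank top is at top (277,228) / scene (266,207). I triangulate these points and take a wrist view for obstacles.

```bash
cat >> h.py <<'E'
def ray(n,uv):
    a=unproj(n,uv,0.); K,o,A=cam(n); d=a-o; return o,d/np.linalg.norm(d)
def tri(ut,us):
    M=np.zeros((3,3));v=np.zeros(3);L=[ray("top",ut),ray("scene",us)]
    for o,d in L:
        Q=np.eye(3)-np.outer(d,d);M+=Q;v+=Q@o
    p=np.linalg.solve(M,v); return p.round(4),[round(float(np.linalg.norm(np.cross(p-o,d)))*1e3,1) for o,d in L]
E
python3 - <<'E'
from h import *
for k,t,s in [("cap",(221,229.3),(224,176.8)),("cap base",(221.5,230),(224,180)),("bigcap",(228,275.5),(189.5,194)),("bigspouttip",(198.6,245.4),(191.6,156)),("bigcap2",(175,271.5),(158,164)),("crank top",(277.5,228),(266,207)),("hub",(264.5,215.5),(268.5,209)),("own spout tip",(234.5,253),(214,191)),
 ("small",(215,164),(271,154)),("tape",(374,262),(330,326))]: print(k,tri(t,s))
print(unproj("scene",(152,315),0),unproj("scene",(210,108),0),unproj("top",(97,100),0),unproj("top",(94,147),0))
print(unproj("top",(224,240),.0),proj("scene",(.144,.634,.29)),proj("top",(.144,.634,.29)))
print(unproj("top",(60,33),.3),unproj("top",(60,33),.5),unproj("top",(40,290),.3),unproj("top",(40,290),.5),"post",tri((62,55),(205,30)))
cv2.imwrite("pics/w0.png",ctrl.get_image("wrist")[:,:,::-1])
E
```

```text
cap (array([0.5321, 0.1225, 0.1615]), [0.1, 0.1])
cap base (array([0.5316, 0.1229, 0.1494]), [0.4, 0.4])
bigcap (array([0.4034, 0.0966, 0.2179]), [0.5, 0.5])
bigspouttip (array([0.4772, 0.168 , 0.2459]), [1.2, 1.2])
bigcap2 (array([0.415 , 0.2307, 0.2216]), [1.0, 1.0])
crank top (array([ 0.5335, -0.0304,  0.1576]), [0.3, 0.3])
hub (array([0.5831, 0.0083, 0.0762]), [1.7, 1.7])
own spout tip (array([0.4642, 0.0827, 0.1895]), [0.4, 0.4])
small (array([0.7424, 0.1519, 0.0807]), [1.2, 1.2])
tape (array([ 0.4496, -0.3169,  0.015 ]), [0.3, 0.3])
[0.1830885  0.03142016 0.        ] [0.83426007 0.54257661 0.        ] [0.98787416 0.54793449 0.        ] [0.82858258 0.54783167 0.        ]
[0.52504603 0.13402142 0.        ] [-34.97348879 123.88519836] [-13.16830735 392.66024555]
[1.03704725 0.53092582 0.3       ] [0.90925255 0.42798023 0.5       ] [0.37213776 0.52760541 0.3       ] [0.36444266 0.42525957 0.5       ] post (array([0.9329, 0.5518, 0.2783]), [54.7, 54.7])
```

View pics/w0.png

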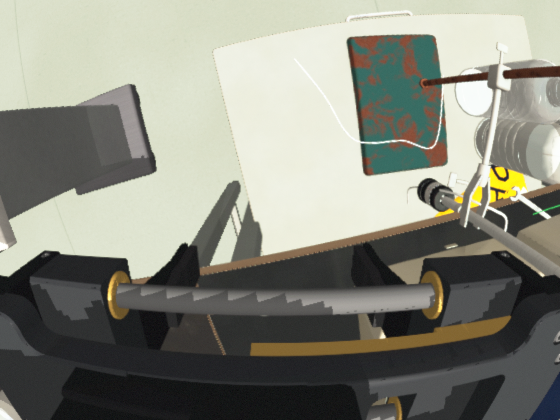

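The wrist view shows the floor side, a side cabinet and a slanting post at (237,185)-(190,265) on the base side of the gripper. That may be a shelf leg close to the arm's path, so I locate it.

```bash
cat >> h.py <<'E'
def wray(uv,st):
    c=ctrl.calibration("wrist");K=c["K"];T=c["tool_from_camera"]
    d=np.array([(uv[0]-K[0,2]),(uv[1]-K[1,2])]);r=np.hypot(*d);th=r/K[0,0]
    v=np.array([np.sin(th)*d[0]/r,-np.sin(th)*d[1]/r,-np.cos(th)])
    A=R.from_rotvec(st["tool_rot"]).as_matrix(); return st["position"]+A@T[:3,3], A@T[:3,:3]@v
def wproj(p,st):
    c=ctrl.calibration("wrist");K=c["K"];T=c["tool_from_camera"]
    A=R.from_rotvec(st["tool_rot"]).as_matrix(); q=T[:3,:3].T@(A.T@(np.asarray(p)-st["position"])-T[:3,3])
    th=np.arctan2(np.hypot(q[0],q[1]),-q[2]);u=np.array([q[0],-q[1]])/np.hypot(q[0],q[1]); return K[:2,2]+K[0,0]*th*u
E
python3 - <<'E'
from h import *
st=ctrl.get_state()
print(R.from_rotvec(st["tool_rot"]).as_matrix().round(3))
for z in(0,.2,.5,-.3,-.7): print(z,[unproj("scene",u,z).round(2)for u in((80,190),(115,255),(150,318))])
for u in((237,185),(215,225),(190,265),(240,250)):
    o,d=wray(u,st); print(u,o.round(2),d.round(3),[(o+d*(z-o[2])/d[2]).round(2)[:2] for z in(.2,0,-.3,-.7)])
for z in (-.7,-.3,0,.2,.3):print(z,[ (n,wproj(p,st).round(0)) for n,p in (("shelfleg",(.3,.545,z)),)])
E
```

```text
[[-0.975  0.221 -0.   ]
 [ 0.221  0.975 -0.001]
 [-0.    -0.002 -1.   ]]
0 [array([0.29, 0.53, 0.  ]), array([0.23, 0.25, 0.  ]), array([0.17, 0.03, 0.  ])]
0.2 [array([0.24, 0.32, 0.2 ]), array([0.18, 0.09, 0.2 ]), array([ 0.14, -0.09,  0.2 ])]
0.5 [array([0.16, 0.  , 0.5 ]), array([ 0.12, -0.14,  0.5 ]), array([ 0.09, -0.26,  0.5 ])]
-0.3 [array([ 0.38,  0.85, -0.3 ]), array([ 0.29,  0.49, -0.3 ]), array([ 0.22,  0.2 , -0.3 ])]
-0.7 [array([ 0.49,  1.28, -0.7 ]), array([ 0.37,  0.8 , -0.7 ]), array([ 0.29,  0.43, -0.7 ])]
(237, 185) [0.06 0.65 0.38] [ 0.195 -0.165 -0.967] [array([0.1 , 0.62]), array([0.14, 0.59]), array([0.2 , 0.53]), array([0.28, 0.47])]
(215, 225) [0.06 0.65 0.38] [ 0.292 -0.255 -0.922] [array([0.12, 0.6 ]), array([0.18, 0.54]), array([0.28, 0.46]), array([0.41, 0.35])]
(190, 265) [0.06 0.65 0.38] [ 0.379 -0.35  -0.857] [array([0.14, 0.58]), array([0.23, 0.49]), array([0.37, 0.37]), array([0.54, 0.21])]
(240, 250) [0.06 0.65 0.38] [ 0.381 -0.197 -0.903] [array([0.14, 0.61]), array([0.23, 0.57]), array([0.35, 0.5 ]), array([0.52, 0.41])]
-0.7 [('shelfleg', array([260., 185.]))]
-0.3 [('shelfleg', array([253., 226.]))]
0 [('shelfleg', array([239., 300.]))]
0.2 [('shelfleg', array([219., 415.]))]
0.3 [('shelfleg', array([204., 513.]))]
```

The post is a bench leg below the surface (about x 0.28, y 0.47), so it is no obstacle. I check the shelf corner and the parking spot quickly, then move.

Run:
```python
from h import *
print("shelf corner",tri((45,258),(75,75)),tri((62,33),(215,12)))
print("box corner",[unproj("scene",(45,155),z).round(2) for z in(0,.1,.2)])
print("ring",unproj("top",(168,198),0)," amb bottle",unproj("top",(144,193),.05))
s=ctrl.get_state();A=R.from_rotvec(s["tool_rot"]).as_matrix()
print((A.T@(np.array([.531,.120,.40])-s["position"])*100).round(2))
```

```text
shelf corner (array([0.4227, 0.5023, 0.3573]), [20.4, 20.4]) (array([0.9599, 0.5257, 0.3378]), [53.2, 53.2])
box corner [array([0.3 , 0.75, 0.  ]), array([0.27, 0.63, 0.1 ]), array([0.25, 0.5 , 0.2 ])]
ring [0.6591049  0.30857274 0.        ]  amb bottle [0.66391073 0.36853297 0.05      ]
[-49.13 -41.55 -10.79]
```

drive_tool:
  motion:
    - [[-3,-3.7,-2.2],[0,0,0],1]
    - [[-3,-3.7,-2.2],[0,0,0],1]
    - [[-3,-3.7,-2.2],[0,0,0],1]
    - [[-3,-3.7,-2.2],[0,0,0],1]
    - [[-3,-3.7,-2],[0,0,0],1]
    - [[0,0,0],[0,0,0],1]

```text
time: 0.9
position: [0.252, 0.4177, 0.4027]
tool_rot: [0.359, 3.119, 0.006]
ft_force: [-0.2, 0.5, -0.2]
grip_width: 1.001
grip_force: 0.0
```

drive_tool:
  motion:
    - [[-3.8,-2.6,0],[0,0,0],1]
    - [[-3.8,-2.6,0],[0,0,0],1]
    - [[-3.8,-2.6,0],[0,0,0],1]
    - [[-3.8,-2.6,0],[0,0,0],1]
    - [[-3.8,-2.6,0],[0,0,0],1]
    - [[-3.8,-2.6,0],[0,0,0],1]
    - [[-2,-1.4,0],[0,0,0],1]
    - [[0,0,0],[0,0,0],1]
    - [[0,0,0],[0,0,0],1]

```text
time: 2.02
position: [0.4524, 0.2015, 0.3998]
tool_rot: [-0.345, -3.121, -0.0]
ft_force: [0.3, -0.6, -1.0]
grip_width: 1.0
grip_force: 0.0
```

Run:
```python
from h import *
s=ctrl.get_state();print(s["position"],s["tool_rot"],s["time"],s["joint_positions"].round(2))
cv2.imwrite("pics/w1.png",ctrl.get_image("wrist")[:,:,::-1])
print("neck pred",wproj((.531,.12,.17),s))
```

```text
[0.452435   0.20154111 0.39975125] [-3.45292965e-01 -3.12144084e+00 -3.01812848e-05] 2.025 [-0.87 -0.06  0.38  1.66  0.02  1.54  0.86]
neck pred [220.59691413 272.74359796]
```

View pics/w1.png

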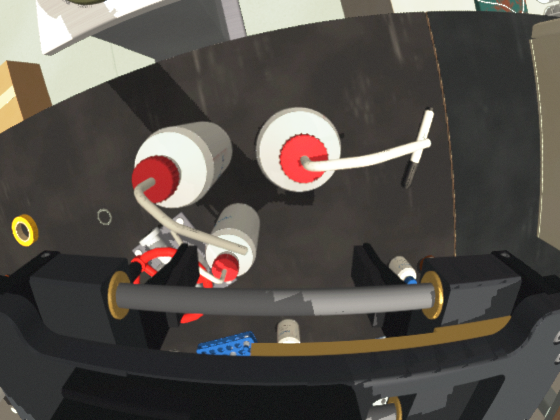

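The wrist view shows the target cap at (228,266), with its spout going left. The near large bottle's spout tip is at (248,250) and the second large bottle is at (300,155). I refine both points.

```bash
cat >> h.py <<'E'
def lsq(L):
    M=np.zeros((3,3));v=np.zeros(3)
    for o,d in L:
        Q=np.eye(3)-np.outer(d,d);M+=Q;v+=Q@o
    p=np.linalg.solve(M,v); return p.round(4),[round(float(np.linalg.norm(np.cross(p-o,d)))*1e3,1) for o,d in L]
E
python3 - <<'E'
from h import *
s=ctrl.get_state()
o,d=wray((228,266),s);print([(o+d*(z-o[2])/d[2]).round(4) for z in (.165,.175)])
print("cap",lsq([(o,d),ray("top",(221,229.3)),ray("scene",(224,176.8))]))
print("tip",lsq([wray((248,250),s),ray("top",(198.6,245.4)),ray("scene",(191.6,156))]))
print("bend",lsq([wray((140,187),s),wray((140,187),s)]) if 0 else wray((140,190),s))
A=R.from_rotvec(s["tool_rot"]).as_matrix()
print((A.T@(np.array([.528,.120,.225])-s["position"])*100).round(2))
E
```

```text
[array([0.5268, 0.1295, 0.165 ]), array([0.5221, 0.1322, 0.175 ])]
cap (array([0.5331, 0.1252, 0.1559]), [2.3, 2.0, 2.2])
tip (array([0.4784, 0.1702, 0.2428]), [1.4, 2.3, 1.2])
bend (array([0.37217592, 0.21854841, 0.49219613]), array([ 0.12595623, -0.44072826, -0.8887596 ]))
[-9.18 -6.32 17.48]
```

drive_tool:
  motion:
    - [[-4,-3,0],[0,0,0],1]
    - [[-4,-3,0],[0,0,0],1]
    - [[-1.3,0,3],[0,0,0],1]
    - [[0,0,4],[0,0,0],1]
    - [[0,0,3],[0,0,0],1]
    - [[0,0,0],[0,0,0],1]
    - [[0,0,0],[0,0,0],1]

```text
time: 2.95
position: [0.5311, 0.1218, 0.3016]
tool_rot: [0.347, 3.121, 0.002]
ft_force: [0.3, -0.5, 1.0]
grip_width: 1.0
grip_force: 0.0
```

Run:
```python
from h import *
s=ctrl.get_state();print(s["position"],s["tool_rot"],s["time"])
w=ctrl.get_image("wrist")[:,:,::-1];sc=ctrl.get_image("scene")[:,:,::-1];t=ctrl.get_image("top")[:,:,::-1]
a=cv2.resize(w[150:420,130:400],(400,400));b=cv2.resize(sc[100:300,100:300],(400,400))
cv2.imwrite("pics/c2.png",np.hstack([a,b]))
print("neck pred",wproj((.530,.123,.17),s))
```

```text
[0.53112124 0.12178815 0.30159744] [3.46601287e-01 3.12087422e+00 1.60157008e-03] 2.95
neck pred [277.23514311 222.25512932]
```

View pics/c2.png

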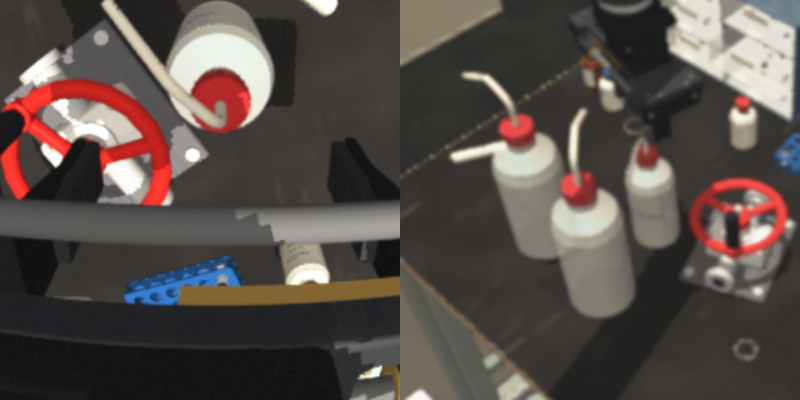

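The wrist crop shows the cap at full-image (279,218) against a prediction of (277,222), so the tool is centred to within 3 mm and the spout points clear of the fingers. I descend.

drive_tool:
  motion:
    - [[0.2,0,2.5],[0,0,0],1]
    - [[0,0,2.5],[0,0,0],1]
    - [[0,0,2],[0,0,0],1]
    - [[0,0,0.5],[0,0,0],1]
    - [[0,0,0],[0,0,0],1]
    - [[0,0,0],[0,0,0],1]

```text
time: 3.85
position: [0.5296, 0.1213, 0.2265]
tool_rot: [0.349, 3.12, 0.002]
ft_force: [0.2, -0.1, 0.8]
grip_width: 0.996
grip_force: 0.0
```

drive_tool:
  motion:
    - [[0,0,0.15],[0,0,0],1]
    - [[0,0,0],[0,0,0],-1]
    - [[0,0,0],[0,0,0],-1]
    - [[0,0,0],[0,0,0],-1]
    - [[0,0,0],[0,0,0],-1]
    - [[0,0,0],[0,0,0],-1]
    - [[0,0,0],[0,0,0],-1]
    - [[0,0,0],[0,0,0],-1]
  force: 20

```text
time: 4.85
position: [0.5289, 0.1214, 0.2238]
tool_rot: [0.349, 3.122, 0.001]
ft_force: [-0.5, 0.8, 0.0]
grip_width: 0.359
grip_force: 20.0
```

drive_tool:
  motion:
    - [[0,0,-0.5],[0,0,0],-1]
    - [[0,0,-1],[0,0,0],-1]
    - [[0,0,-1.5],[0,0,0],-1]
    - [[0,0,-1],[0,0,0],-1]
    - [[0,0,0],[0,0,0],-1]
    - [[0,0,0],[0,0,0],-1]

```text
time: 5.6
position: [0.5287, 0.1211, 0.2636]
tool_rot: [-0.349, -3.122, 0.0]
ft_force: [-0.7, -0.5, -3.6]
grip_width: 0.355
grip_force: 20.0
```

drive_tool:
  motion:
    - [[-1.5,0,0],[0,0,0],-1]
    - [[-1.5,0.5,0],[0,0,0],-1]
    - [[0,1.5,0],[0,0,0],-1]
    - [[0,2,0],[0,0,0],-1]
    - [[0,2,0],[0,0,0],-1]
    - [[0,2,0],[0,0,0],-1]
    - [[0,2,0],[0,0,0],-1]
    - [[0,2,0],[0,0,0],-1]
    - [[0,1.5,0],[0,0,0],-1]
    - [[0,0,0],[0,0,0],-1]
    - [[0,0,0],[0,0,0],-1]
    - [[0,0,0],[0,0,0],-1]

```text
time: 7.1
position: [0.5882, 0.2449, 0.264]
tool_rot: [0.352, 3.122, -0.0]
ft_force: [-0.5, 0.1, -2.4]
grip_width: 0.359
grip_force: 20.0
```

drive_tool:
  motion:
    - [[0,0,1.5],[0,0,0],-1]
    - [[0,0,1.2],[0,0,0],-1]
    - [[0,0,0.7],[0,0,0],-1]
    - [[0,0,0.4],[0,0,0],-1]
    - [[0,0,0.2],[0,0,0],-1]
    - [[0,0,0],[0,0,0],-1]
    - [[0,0,0],[0,0,0],-1]

```text
time: 7.98
position: [0.5881, 0.2463, 0.2241]
tool_rot: [0.349, 3.122, 0.001]
ft_force: [0.1, 0.5, -2.3]
grip_width: 0.355
grip_force: 20.0
```

Run:
```python
from h import *
sc=ctrl.get_image("scene")[:,:,::-1];t=ctrl.get_image("top")[:,:,::-1]
a=cv2.resize(sc[60:260,130:330],(400,400));b=cv2.resize(t[140:290,140:290],(400,400))
cv2.imwrite("pics/c3.png",np.hstack([a,b]))
```

```text
(no output)
```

View pics/c3.png

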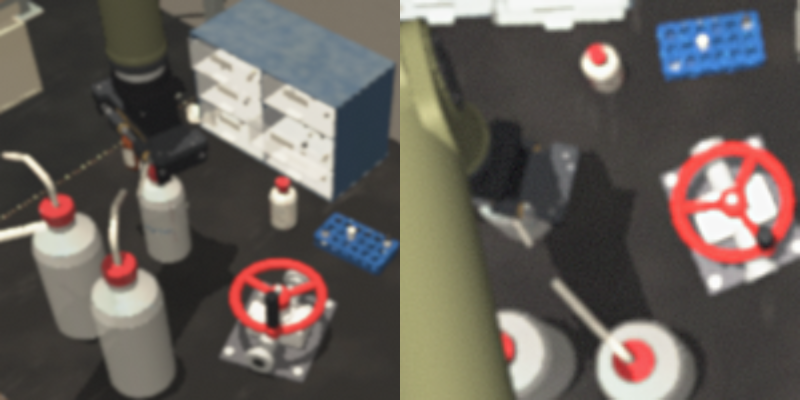

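The bottle hangs upright in the gripper at its new spot, scene crop (165,215). It still weighs about 2.3 N on the wrist, so I lower it slightly to touch down.

drive_tool:
  motion:
    - [[0,0,0.1],[0,0,0],-1]
    - [[0,0,0.05],[0,0,0],-1]
    - [[0,0,0],[0,0,0],-1]

```text
time: 8.45
position: [0.5886, 0.2465, 0.2237]
tool_rot: [0.349, 3.12, 0.002]
ft_force: [-0.1, -0.1, 4.8]
grip_width: 0.358
grip_force: 20.0
```

drive_tool:
  motion:
    - [[0,0,0],[0,0,0],1]
    - [[0,0,0],[0,0,0],1]
    - [[0,0,0],[0,0,0],1]
    - [[0,0,0],[0,0,0],1]
    - [[0,0,0],[0,0,0],1]
    - [[0,0,-1],[0,0,0],1]
    - [[0,0,-3],[0,0,0],1]
    - [[0,0,-3],[0,0,0],1]
    - [[0,0,-2],[0,0,0],1]
    - [[0,0,0],[0,0,0],1]

```text
time: 9.7
position: [0.5886, 0.2464, 0.314]
tool_rot: [0.349, 3.12, 0.003]
ft_force: [0.2, -0.1, -0.1]
grip_width: 0.999
grip_force: 0.0
```

drive_tool:
  motion:
    - [[0,0,0],[0,0,-6.4],1]
    - [[0,0,0],[0,0,-6.4],1]
    - [[0,-4,0],[0,0,0],1]
    - [[1.3,-5.5,0],[0,0,0],1]
    - [[1.3,-5.5,0],[0,0,0],1]
    - [[1.3,-5.5,0],[0,0,0],1]
    - [[1.4,-4,2],[0,0,0],1]
    - [[0,-3,3],[0,0,0],1]
    - [[0,0,2],[0,0,0],1]
    - [[0,0,0],[0,0,0],1]
    - [[0,0,0],[0,0,0],1]

```text
time: 11.08
position: [0.5353, -0.0283, 0.2424]
tool_rot: [0.003, -3.142, 0.0]
ft_force: [0.3, -0.6, 0.6]
grip_width: 1.003
grip_force: 0.0
```

Run:
```python
from h import *
s=ctrl.get_state();print(s["position"],s["tool_rot"],s["time"],R.from_rotvec(s["tool_rot"]).as_matrix().round(3))
w=ctrl.get_image("wrist")[:,:,::-1];sc=ctrl.get_image("scene")[:,:,::-1]
a=cv2.resize(w[150:420,130:400],(400,400));b=cv2.resize(sc[100:300,120:320],(400,400))
cv2.imwrite("pics/c4.png",np.hstack([a,b]))
print("crank pred",wproj((.535,-.029,.154),s),"axis pred",wproj((.5825,.008,.098),s))
```

```text
[ 0.53526101 -0.02825931  0.24237503] [ 2.57988742e-03 -3.14151779e+00  9.70621299e-05] 11.075 [[-1.    -0.002 -0.   ]
 [-0.002  1.    -0.   ]
 [ 0.    -0.    -1.   ]]
crank pred [275.05462976 248.52406452] axis pred [319.55376481 272.47904261]
```

View pics/c4.png

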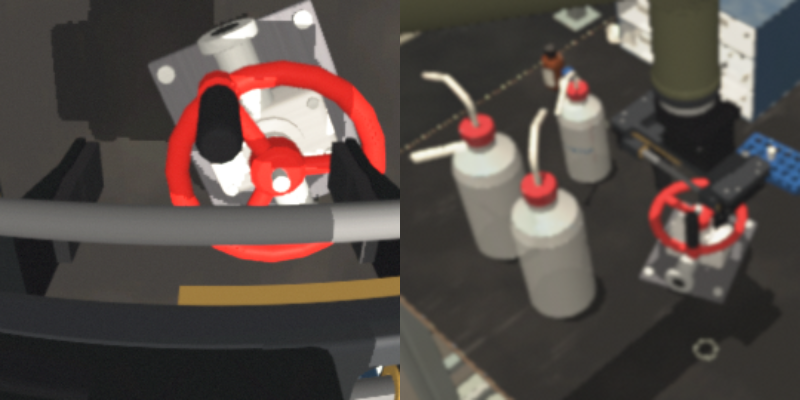

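The bottle stands released and upright. The crank top is at full-image (276,248) against (275,249) predicted, and the stem is at (320,274) against (320,272). Both match within about 1 mm, so I go down and grip.

drive_tool:
  motion:
    - [[0,0,2],[0,0,0],1]
    - [[0,0,2],[0,0,0],1]
    - [[0,0,1.5],[0,0,0],1]
    - [[0,0,0.4],[0,0,0],1]
    - [[0,0,0],[0,0,0],-1]
    - [[0,0,0],[0,0,0],-1]
    - [[0,0,0],[0,0,0],-1]
    - [[0,0,0],[0,0,0],-1]
    - [[0,0,0],[0,0,0],-1]
    - [[0,0,0],[0,0,0],-1]
    - [[0,0,0],[0,0,0],-1]
    - [[0,0,0],[0,0,0],-1]
  force: 40

```text
time: 12.68
position: [0.5351, -0.0288, 0.1832]
tool_rot: [-0.001, 3.142, 0.0]
ft_force: [-0.6, 1.0, -1.0]
grip_width: 0.229
grip_force: 40.0
```

```bash
cat >> h.py <<'E'
C=np.array([.5825,.008])
def st():
    s=ctrl.get_state();p=s["position"][:2]-C;a=np.degrees(np.arctan2(p[1],p[0]))%360
    t=np.array([-p[1],p[0]])/np.hypot(*p); f=s["ft_force"]
    print("t",round(s["time"],2),"pos",s["position"].round(4),"ang",a.round(1),"r",np.hypot(*p).round(4),"f",f.round(1),"tan",(f[:2]@t).round(1),"rad",(f[:2]@p/np.hypot(*p)).round(1),"grip",s["grip_width"],s["grip_force"]); return a
def rows(a0,a1,n,r=.06):
    P=np.array([C+r*np.array([np.cos(t),np.sin(t)]) for t in np.radians(np.linspace(a0,a1,n+1))])
    return (np.diff(P,axis=0)*[-100,100]).round(2).tolist()
E
python3 - <<'E'
from h import *
a=st()
for k in range(220,560,20): print(k,rows(k,k+20,2))
E
```

```text
t 12.68 pos [ 0.5351 -0.0288  0.1832] ang 217.9 r 0.06 f [-0.6  1.  -1. ] tan -1.2 rad -0.1 grip 0.22855170378828032 39.99766564222227
220 [[-0.74, -0.74], [-0.86, -0.6]]
240 [[-0.95, -0.44], [-1.01, -0.27]]
260 [[-1.04, -0.09], [-1.04, 0.09]]
280 [[-1.01, 0.27], [-0.95, 0.44]]
300 [[-0.86, 0.6], [-0.74, 0.74]]
320 [[-0.6, 0.86], [-0.44, 0.95]]
340 [[-0.27, 1.01], [-0.09, 1.04]]
360 [[0.09, 1.04], [0.27, 1.01]]
380 [[0.44, 0.95], [0.6, 0.86]]
400 [[0.74, 0.74], [0.86, 0.6]]
420 [[0.95, 0.44], [1.01, 0.27]]
440 [[1.04, 0.09], [1.04, -0.09]]
460 [[1.01, -0.27], [0.95, -0.44]]
480 [[0.86, -0.6], [0.74, -0.74]]
500 [[0.6, -0.86], [0.44, -0.95]]
520 [[0.27, -1.01], [0.09, -1.04]]
540 [[-0.09, -1.04], [-0.27, -1.01]]
```

drive_tool:
  motion:
    - [[-0.13,-0.16,0],[0,0,0],-1]
    - [[-0.74,-0.74,0],[0,0,0],-1]
    - [[-0.86,-0.6,0],[0,0,0],-1]
    - [[0,0,0],[0,0,0],-1]
    - [[0,0,0],[0,0,0],-1]

```text
time: 13.3
position: [0.5527, -0.0437, 0.1833]
tool_rot: [-0.001, 3.141, 0.0]
ft_force: [1.0, 1.3, -0.6]
grip_width: 0.228
grip_force: 40.0
```

drive_tool:
  motion:
    - [[-0.95,-0.44,0],[0,0,0],-1]
    - [[0,0,0],[0,0,0],-1]

```text
time: 13.55
position: [0.5626, -0.0481, 0.1832]
tool_rot: [-0.001, 3.141, 0.0]
ft_force: [0.9, 2.5, -1.1]
grip_width: 0.231
grip_force: 40.0
```

drive_tool:
  motion:
    - [[-1.01,-0.27,0],[0,0,0],-1]
    - [[0,0,0],[0,0,0],-1]

```text
time: 13.8
position: [0.5728, -0.0506, 0.1832]
tool_rot: [-0.001, 3.141, 0.0]
ft_force: [0.6, 3.2, 0.4]
grip_width: 0.23
grip_force: 40.0
```

drive_tool:
  motion:
    - [[-1.04,-0.09,0],[0,0,0],-1]
    - [[0,0,0],[0,0,0],-1]

```text
time: 14.05
position: [0.5831, -0.0513, 0.1832]
tool_rot: [-0.002, 3.141, 0.0]
ft_force: [0.2, 4.1, 1.3]
grip_width: 0.23
grip_force: 40.0
```

drive_tool:
  motion:
    - [[-1.04,0.09,0],[0,0,0],-1]
    - [[0,0,0],[0,0,0],-1]

```text
time: 14.3
position: [0.5935, -0.0502, 0.1832]
tool_rot: [-0.002, 3.141, 0.0]
ft_force: [-0.6, 5.2, 1.3]
grip_width: 0.229
grip_force: 40.0
```

drive_tool:
  motion:
    - [[-1.01,0.27,0],[0,0,0],-1]
    - [[0,0,0],[0,0,0],-1]

```text
time: 14.55
position: [0.6032, -0.0475, 0.1832]
tool_rot: [0.002, -3.141, -0.001]
ft_force: [-2.1, 4.1, 2.4]
grip_width: 0.229
grip_force: 40.0
```

drive_tool:
  motion:
    - [[-0.95,0.44,0],[0,0,0],-1]
    - [[0,0,0],[0,0,0],-1]

```text
time: 14.8
position: [0.6123, -0.0433, 0.1832]
tool_rot: [0.002, -3.141, -0.001]
ft_force: [-2.2, 3.8, 3.2]
grip_width: 0.229
grip_force: 40.0
```

drive_tool:
  motion:
    - [[-0.86,0.6,0],[0,0,0],-1]
    - [[0,0,0],[0,0,0],-1]

```text
time: 15.05
position: [0.6206, -0.0375, 0.1832]
tool_rot: [0.002, -3.14, -0.0]
ft_force: [-3.0, 4.3, 3.3]
grip_width: 0.229
grip_force: 40.0
```

drive_tool:
  motion:
    - [[-0.74,0.74,0],[0,0,0],-1]
    - [[0,0,0],[0,0,0],-1]

```text
time: 15.3
position: [0.6277, -0.0304, 0.1832]
tool_rot: [0.001, -3.14, 0.0]
ft_force: [-3.8, 3.5, 4.4]
grip_width: 0.229
grip_force: 40.0
```

drive_tool:
  motion:
    - [[-0.6,0.86,0],[0,0,0],-1]
    - [[0,0,0],[0,0,0],-1]

```text
time: 15.55
position: [0.6336, -0.0222, 0.1832]
tool_rot: [0.001, -3.14, 0.001]
ft_force: [-3.4, 3.0, 3.7]
grip_width: 0.231
grip_force: 40.0
```

drive_tool:
  motion:
    - [[-0.4,0.97,0],[0,0,0],-1]
    - [[0,0,0],[0,0,0],-1]

```text
time: 15.8
position: [0.6382, -0.0124, 0.1833]
tool_rot: [0.001, -3.141, 0.001]
ft_force: [-3.1, 2.3, 2.4]
grip_width: 0.23
grip_force: 40.0
```

drive_tool:
  motion:
    - [[-0.27,1.01,0],[0,0,0],-1]
    - [[0,0,0],[0,0,0],-1]

```text
time: 16.05
position: [0.6413, -0.0011, 0.1832]
tool_rot: [-0.003, 3.142, 0.0]
ft_force: [-2.4, 0.8, 2.6]
grip_width: 0.234
grip_force: 40.0
```

drive_tool:
  motion:
    - [[-0.09,1.04,0],[0,0,0],-1]
    - [[0,0,0],[0,0,0],-1]

```text
time: 16.3
position: [0.6421, 0.0097, 0.1832]
tool_rot: [0.004, -3.141, -0.001]
ft_force: [-2.6, 0.5, 1.6]
grip_width: 0.23
grip_force: 40.0
```

drive_tool:
  motion:
    - [[0.09,1.04,0],[0,0,0],-1]
    - [[0,0,0],[0,0,0],-1]

```text
time: 16.55
position: [0.641, 0.0201, 0.1833]
tool_rot: [0.004, -3.141, -0.001]
ft_force: [-2.3, -0.9, 1.6]
grip_width: 0.228
grip_force: 40.0
```

drive_tool:
  motion:
    - [[0.27,1.01,0],[0,0,0],-1]
    - [[0,0,0],[0,0,0],-1]

```text
time: 16.8
position: [0.6381, 0.0302, 0.1833]
tool_rot: [0.003, -3.141, -0.001]
ft_force: [-1.9, 0.3, 1.3]
grip_width: 0.231
grip_force: 40.0
```

drive_tool:
  motion:
    - [[0.44,0.95,0],[0,0,0],-1]
    - [[0,0,0],[0,0,0],-1]

```text
time: 17.05
position: [0.6336, 0.0396, 0.1833]
tool_rot: [0.003, -3.141, -0.001]
ft_force: [-1.9, -0.0, 0.3]
grip_width: 0.23
grip_force: 40.0
```

drive_tool:
  motion:
    - [[0.6,0.86,0],[0,0,0],-1]
    - [[0,0,0],[0,0,0],-1]

```text
time: 17.3
position: [0.6275, 0.0481, 0.1833]
tool_rot: [0.003, -3.141, -0.001]
ft_force: [-0.6, -1.4, 0.2]
grip_width: 0.227
grip_force: 40.0
```

drive_tool:
  motion:
    - [[0.74,0.74,0],[0,0,0],-1]
    - [[0,0,0],[0,0,0],-1]

```text
time: 17.55
position: [0.62, 0.0553, 0.1833]
tool_rot: [0.003, -3.141, -0.001]
ft_force: [0.9, -0.1, -0.6]
grip_width: 0.233
grip_force: 40.0
```

drive_tool:
  motion:
    - [[0.86,0.6,0],[0,0,0],-1]
    - [[0,0,0],[0,0,0],-1]

```text
time: 17.8
position: [0.6113, 0.0611, 0.1833]
tool_rot: [0.003, -3.141, -0.001]
ft_force: [0.0, 1.0, -0.6]
grip_width: 0.232
grip_force: 40.0
```

drive_tool:
  motion:
    - [[0.95,0.44,0],[0,0,0],-1]
    - [[0,0,0],[0,0,0],-1]

```text
time: 18.05
position: [0.6018, 0.0654, 0.1833]
tool_rot: [0.002, -3.141, -0.001]
ft_force: [0.2, 0.7, -0.3]
grip_width: 0.232
grip_force: 40.0
```

drive_tool:
  motion:
    - [[1.01,0.27,0],[0,0,0],-1]
    - [[0,0,0],[0,0,0],-1]

```text
time: 18.3
position: [0.5916, 0.068, 0.1833]
tool_rot: [0.002, -3.141, -0.001]
ft_force: [-0.2, 1.2, -0.7]
grip_width: 0.234
grip_force: 40.0
```

drive_tool:
  motion:
    - [[1.04,0.09,0],[0,0,0],-1]
    - [[0,0,0],[0,0,0],-1]

```text
time: 18.55
position: [0.5814, 0.0687, 0.1833]
tool_rot: [0.002, -3.142, -0.001]
ft_force: [1.6, 3.8, -1.0]
grip_width: 0.228
grip_force: 40.0
```

drive_tool:
  motion:
    - [[1.04,-0.09,0],[0,0,0],-1]
    - [[0,0,0],[0,0,0],-1]

```text
time: 18.8
position: [0.5732, 0.0681, 0.1834]
tool_rot: [-0.002, 3.136, 0.001]
ft_force: [7.6, 3.1, -5.9]
grip_width: 0.231
grip_force: 40.0
```

drive_tool:
  motion:
    - [[1.01,-0.27,0],[0,0,0],-1]
    - [[0,0,0],[0,0,0],-1]

```text
time: 19.05
position: [0.5631, 0.0658, 0.1834]
tool_rot: [-0.002, 3.136, 0.002]
ft_force: [7.6, 4.2, -6.9]
grip_width: 0.227
grip_force: 40.0
```

Run:
```python
from h import *
st()
```

```text
t 19.05 pos [0.5631 0.0658 0.1834] ang 108.6 r 0.061 f [ 7.6  4.2 -6.9] tan -8.5 rad 1.5 grip 0.22743161881299498 39.99936116459139
```

The wheel met the screw between calls 4 and 5, at a measured angle of 91 to 99 degrees; I take about 95. I keep driving from 110 towards 455 degrees.

drive_tool:
  motion:
    - [[0.95,-0.44,0],[0,0,0],-1]
    - [[0.86,-0.6,0],[0,0,0],-1]
    - [[0.74,-0.74,0],[0,0,0],-1]
    - [[0.6,-0.86,0],[0,0,0],-1]
    - [[0.44,-0.95,0],[0,0,0],-1]
    - [[0.27,-1.01,0],[0,0,0],-1]

```text
time: 19.8
position: [0.5236, 0.0232, 0.1833]
tool_rot: [-0.006, 3.139, 0.01]
ft_force: [5.1, 12.5, -4.0]
grip_width: 0.228
grip_force: 40.0
```

drive_tool:
  motion:
    - [[0.09,-1.04,0],[0,0,0],-1]
    - [[-0.09,-1.04,0],[0,0,0],-1]
    - [[-0.27,-1.01,0],[0,0,0],-1]
    - [[-0.44,-0.95,0],[0,0,0],-1]
    - [[-0.6,-0.86,0],[0,0,0],-1]
    - [[-0.74,-0.74,0],[0,0,0],-1]

```text
time: 20.55
position: [0.5406, -0.0346, 0.1831]
tool_rot: [0.004, -3.133, -0.009]
ft_force: [-8.4, 9.0, 8.5]
grip_width: 0.228
grip_force: 40.0
```

Run:
```python
from h import *
st()
```

```text
t 20.55 pos [ 0.5406 -0.0346  0.1831] ang 225.5 r 0.0598 f [-8.4  9.   8.5] tan -12.3 rad -0.6 grip 0.22844850402342665 40.007765066022785
```

Tracking is good: 225.5 degrees, 12 N tangential. Next 230 to 350.

drive_tool:
  motion:
    - [[-0.86,-0.6,0],[0,0,0],-1]
    - [[-0.95,-0.44,0],[0,0,0],-1]
    - [[-1.01,-0.27,0],[0,0,0],-1]
    - [[-1.04,-0.09,0],[0,0,0],-1]
    - [[-1.04,0.09,0],[0,0,0],-1]
    - [[-1.01,0.27,0],[0,0,0],-1]

```text
time: 21.3
position: [0.5985, -0.0492, 0.1831]
tool_rot: [-0.001, -3.131, -0.001]
ft_force: [-13.8, 0.4, 10.6]
grip_width: 0.232
grip_force: 40.0
```

drive_tool:
  motion:
    - [[-0.95,0.44,0],[0,0,0],-1]
    - [[-0.86,0.6,0],[0,0,0],-1]
    - [[-0.74,0.74,0],[0,0,0],-1]
    - [[-0.6,0.86,0],[0,0,0],-1]
    - [[-0.44,0.95,0],[0,0,0],-1]
    - [[-0.27,1.01,0],[0,0,0],-1]

```text
time: 22.05
position: [0.6389, -0.0102, 0.1833]
tool_rot: [-0.009, -3.137, 0.015]
ft_force: [-4.9, -11.4, 1.9]
grip_width: 0.227
grip_force: 40.0
```

drive_tool:
  motion:
    - [[-0.09,1.04,0],[0,0,0],-1]
    - [[0.09,1.04,0],[0,0,0],-1]
    - [[0.27,1.01,0],[0,0,0],-1]
    - [[0.44,0.95,0],[0,0,0],-1]
    - [[0.6,0.86,0],[0,0,0],-1]

```text
time: 22.68
position: [0.6315, 0.0414, 0.1835]
tool_rot: [0.007, 3.132, -0.012]
ft_force: [13.8, -6.6, -8.3]
grip_width: 0.232
grip_force: 40.0
```

Run:
```python
from h import *
st()
```

```text
t 22.68 pos [0.6315 0.0414 0.1835] ang 34.3 r 0.0593 f [13.8 -6.6 -8.3] tan -13.2 rad 7.7 grip 0.23194720475834502 39.999816175403566
```

drive_tool:
  motion:
    - [[0.7,0.76,0],[0,0,0],-1]
    - [[0.86,0.62,0],[0,0,0],-1]
    - [[0.95,0.46,0],[0,0,0],-1]
    - [[1.01,0.27,0],[0,0,0],-1]
    - [[1.04,0.09,0],[0,0,0],-1]
    - [[0,0,0],[0,0,0],-1]

```text
time: 23.42
position: [0.5841, 0.0688, 0.1834]
tool_rot: [-0.001, 3.136, -0.0]
ft_force: [7.7, 1.8, -6.7]
grip_width: 0.23
grip_force: 40.0
```

Run:
```python
from h import *
st()
```

```text
t 23.43 pos [0.5841 0.0688 0.1834] ang 88.5 r 0.0608 f [ 7.7  1.8 -6.7] tan -7.7 rad 2.0 grip 0.2298996767406409 39.99925095435174
```

drive_tool:
  motion:
    - [[0.65,-0.03,0],[0,0,0],-1]
    - [[0,0,0],[0,0,0],-1]
    - [[0,0,0],[0,0,0],-1]

```text
time: 23.8
position: [0.5782, 0.0687, 0.1834]
tool_rot: [-0.001, 3.135, -0.0]
ft_force: [9.0, 2.0, -8.1]
grip_width: 0.231
grip_force: 40.0
```

Run:
```python
from h import *
st()
```

```text
t 23.8 pos [0.5782 0.0687 0.1834] ang 94.0 r 0.0608 f [ 9.   2.  -8.1] tan -9.1 rad 1.4 grip 0.23078337056699771 39.998697963528684
```

drive_tool:
  motion:
    - [[-0.25,0,0],[0,0,0],-1]
    - [[0,0,0],[0,0,0],1]
    - [[0,0,0],[0,0,0],1]
    - [[0,0,0],[0,0,0],1]
    - [[0,0,0],[0,0,0],1]
    - [[0,0,0],[0,0,0],1]
    - [[0,0,-2],[0,0,0],1]
    - [[0,0,-4],[0,0,0],1]
    - [[0,0,-4],[0,0,0],1]
    - [[0,0,-3],[0,0,0],1]
    - [[0,0,0],[0,0,0],1]
    - [[0,0,0],[0,0,0],1]

```text
time: 25.3
position: [0.5782, 0.0686, 0.3135]
tool_rot: [-0.001, 3.141, 0.0]
ft_force: [-0.1, -0.3, 0.2]
grip_width: 1.001
grip_force: 0.0
```

Run:
```python
from h import *
st()
sc=ctrl.get_image("scene")[:,:,::-1];t=ctrl.get_image("top")[:,:,::-1]
a=cv2.resize(sc[60:360,120:420],(400,400));b=cv2.resize(t[130:290,130:290],(400,400))
cv2.imwrite("pics/c5.png",np.hstack([a,b]))
```

```text
t 25.3 pos [0.5782 0.0686 0.3135] ang 94.1 r 0.0608 f [-0.1 -0.3  0.2] tan 0.2 rad -0.3 grip 1.0006125462132311 0.0
```

View pics/c5.png

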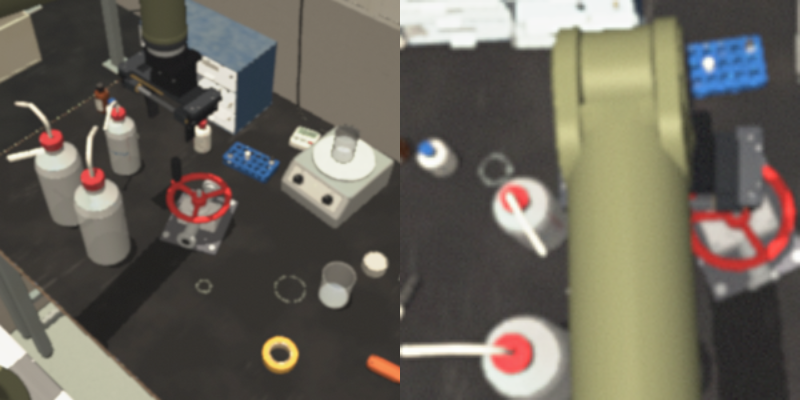

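The wash bottle stands upright at scene crop (120,145), the gripper is clear of everything, and the beaker, tape and small bottle have not moved. I hand the job in.

```bash
python3 -c "
from bench import ctrl
print(ctrl.close_job())"
```

```text
the job is handed in; nothing more can be done
None
```

I handed the job in at about 25 s of the 72 s allowed; the interface gave no verdict. The wash bottle stands upright about 24 cm from the wheel's axis, and the screw was driven about one turn (roughly ±5°) anticlockwise from where I felt it engage, then let go.

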